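Clamp the pulley, press in the keyed shaft and hold it

TASK

The honing machine's pulley lies in its assembly board: swing the toggle clamp over so that its pad sits on the pulley's rim, then take the keyed shaft (the one with the flat grip bar) from the rack and push it into the hub, turning it until the key slips into the keyway, and on against the spring until its flange is down on the hub. Finish while still holding the shaft there, pressed fully home, so that the grub screw can be tightened; the clamp stays shut and everything else on the bench stays where it is.

Things in the scene. Friction and masses are not known exactly. Their poses are not given: they have to be found in the camera images.
- nest: Fixed plywood assembly board, 170 x 300 x 30 mm, origin on the bench under the centre of the pulley's place; x across, y along the board towards the clamp (clamp end 205 mm from the origin, other end 95 mm), top at z = 30 mm. Three steel stops 16 mm high keep the pulley in place.
- pulley: Loose belt pulley, aluminium with steel hub, 0.5 to 0.8 kg, flat on the board between the stops. Origin at the centre of its underside, z up. Rim 130 mm across, 26 mm high; hub 48 mm across, 40 mm high. Through bore 22 mm; keyway 9 mm wide, full depth, along the pulley's +x out to 18 mm from the axis. It does not turn in its place under light rubbing.
- hub_face (a point): Centre of the bore at the hub's top face, 40 mm above the pulley's underside (70 mm above the bench); its x points along the keyway.
- cup (a joint): Spring cup, a brass disc 16 mm across, at the bottom of the bore (top 13 mm above the board when free): how far it is pressed down, in m, 0 free to 0.014. About 4.5 N starts it, 12 N at 0.011, which is where it is with the shaft fully home. It pushes the shaft back up about 11 mm if that is let go.
- clamp (a joint): Toggle clamp beside the pulley: angle of its arm in rad; about 1.25 = open (handle leaning away from the pulley, resting on its stop), about 0 = shut (pad on the pulley's rim, handle leaning 0.3 rad towards the pulley). The handle passes upright at about 0.3; its weight (arm and handle 0.35 kg) carries it to either side, with a light friction.
- clamp_hinge (a point): Hinge of the clamp, fixed on the board 135 mm from the pulley's axis along the board's y, 74 mm above the bench. Its axis is the board's x; brackets 44 mm wide reach 8 mm above it.
- clamp_handle (a point): Point to hold on the clamp's handle, on its centre line, 85 mm from the hinge. The handle is a straight round bar, 18 mm thick (rubber grip 46 to 117 mm from the hinge). Seen from the hinge it points (0.3 - joint value) rad from upright towards the pulley; negative is away from it, to the board's +y.
- shaft_grip (a point): Keyed steel shaft, 0.2 to 0.33 kg, hanging upright in one of the rack's two holes; the point is the centre of its grip bar, x towards the key, z up. Grip bar 32 mm long (x), 14 mm wide (y), 36 mm high (18 above and below the point). Under it a round flange 48 mm across, 8 mm thick, with a nose on the key's side out to 32 mm from the axis.
- shaft_seat (a point): Centre of the underside of the shaft's flange, 26 mm under the grip point. Below it the shank: 20 mm across, 38 mm long, its last 8 mm tapering to 12 mm across. Key 6 mm wide, out to 16 mm from the axis along x, from 3 to 26 mm below the flange: the last 12 mm of the shank enter the bore before the key meets the hub's face.
- rack: Fixed light wooden rack, 90 x 210 mm, top at 62 mm, origin on the bench under its centre; two through holes of 35 mm at 50 mm either side along its y. The flanges rest on its top.
- spindle: Plain steel spindle in the rack's other hole, no key: round knob 22 mm across on a 48 mm flange, standing 32 mm above the rack; origin at the centre of the flange's underside. Not used: leave it.
- oil_jar: Amber glass jar, 48 mm across, 75 mm high, origin under its centre. Leave it.
- offcut: Loose wood offcut 70 x 45 x 30 mm. Leave it.
- oilstone: Loose grey oilstone 50 x 150 x 22 mm. Leave it.
- mallet: Hammer lying on the bench. Leave it.
- chisel: Carving tool lying on the bench. Leave it.
- brush: Bench brush lying on the bench. Leave it.
Not all that is in view belongs to the job. What is shaped like the part that bears shaft_grip but black or red is not meant.

How it is judged (in metres and radians):
On the way, in this order (a step that is already met when the one before it is completed fails the run):
1. the clamp is swung over and its pad rests on the pulley's rim while the shaft is still out of the hub (value of joint clamp below 0.06 rad and contact force between clamp and pulley above 0.3 N and horizontal distance between shaft_grip and hub_face above 0.03 m), for 0.2 s.
2. the keyed shaft is lifted clear of the rack, clamp shut (horizontal distance between shaft_grip and rack above 0.12 m and contact force between the fingers and shaft above 1 N and value of joint clamp below 0.06 rad), for 0.1 s.
3. the shaft is fully home in the clamped hub, key in keyway, spring cup pressed (z of shaft_grip in the frame of pulley between 0.06 and 0.069 m and horizontal distance between shaft_grip and hub_face below 0.004 m and angle between the x axis of shaft_grip and the x axis of pulley, either way round below 0.25 rad and angle between shaft_grip's own z axis and vertical below 0.1 rad and value of joint cup above 0.008 m and value of joint clamp below 0.06 rad), for 0.3 s.
At the end, for the whole second after the job is handed in: The robot still holds the shaft (over 2 N on the fingers), its flange within 3 mm of the hub's face, on the bore's axis within 4 mm, key in the keyway, spring cup pressed at least 8 mm, at rest; the pulley flat in its place with the clamp shut (within 0.06 rad) and its pad on the rim (all of step 3 and contact force between clamp and pulley above 0.3 N and contact force between the fingers and shaft above 2 N and z of pulley in the frame of nest below 0.033 m and linear speed of shaft below 0.02 m/s and horizontal distance between pulley and nest below 0.008 m and angle between pulley's own z axis and vertical below 0.06 rad); the arm keeps its last pose, push and grip.
It fails at once if another thing on the bench is moved by more than 3 cm (distance of any of spindle, oil_jar, offcut, oilstone, mallet, chisel, brush from where it was at the start of the episode above 0.03 m).
It also fails if it takes over 59 s, if anything falls off the work surface, if the arm or the gripper's body presses on something with over 40 N, if the wrist force passes 120 N, or if a joint passes its speed limit or range.

ROBOT

A 7-joint arm with a two-finger parallel gripper is mounted at the origin on the work surface. World frame = base frame: x ahead of the robot, y to its left, z up, the work surface at z = 0. Lengths are in m, angles in degrees, forces in N, time in s.
With the tool pointing down it reaches from about 0.425 to 0.875 m from the base axis. Payload 4.7 kg.
Tool frame: the origin (TCP) lies on the mounting face of the last link; the fingertips stand 182 mm ahead of it and the grasp point (between the pads) lies 164 mm ahead of it; z points along the fingers, y is the line along which they close (so a half turn about z gives the same grasp; the last joint's range is limited). The gripper opens to 87 mm and grips with 3 to 60 N. Pads are 19 mm wide; open, the fingers measure 117 mm over their backs; the gripper's body (75 mm by 190 mm) begins 51 mm behind the grasp point.
Start: joints at [75.235, 18.392, -4.016, 83.108, 1.295, 78.541, -3.26], TCP at [0.174, -0.626, 0.405] pointing down, gripper open.
Joint ranges: [-163.93, 163.93], [-17.29, 119.83], [-79.2, 71.16], [3.27, 140.29], [-89.18, 269.18], [5.43, 117.66], [-154.24, 154.24]. Speed limits (degrees/s): [147.25, 147.25, 180, 180, 180, 180, 180].

INTERFACE

Orientations are given as [roll, pitch, yaw] about the fixed x, y, z axes, in that order (R = Rz(yaw) Ry(pitch) Rx(roll)).
In Python, from cell import env gives the robot as it stands.
- The arm moves only by the tool servo_tool, never from a script. Its argument "plan" is a list of rows, each an object with "xyz": the shift along the tool's x, y, z in cm, a list of three; "twist": the turn, a rotation vector about the tool's x, y, z in degrees, a list of three; "jaw": the closure, from 0 (fully open) to 1 (shut). In form: [{"xyz": [x, y, z], "twist": [wx, wy, wz], "jaw": jaw}, ...]. A call has 1 to 10 rows; each row is the pose to reach, as a shift and turn from the pose commanded when the call began, along the tool's axes at that moment; what a row does not reach only later rows make up. A row lasts 1/12 s, in which the tool goes at most 41.7 mm and 7.16 degrees, less where a joint would pass 70% of its speed; a pose out of reach is approached as far as the arm can. A call with a gripper value outside its range is refused whole. The fingers move at their own pace and stop on an object; "newtons" is the grip in N (left out, the last holds). Time passes only in rows, so rows that repeat a pose let the fingers close. It gives the time, the measured TCP pose, the force, the opening and the grip force at its end, in the units of the state.
- env.get_obs(): the state, without advancing time (a new reading comes with each control period).
- env.read_camera(name): name is "side" or "top" or "wrist"; returns a dict with "img" (420x560x3 uint8, red, green, blue), "camera_matrix" (3x3 intrinsics, pixels), "R" (3x3) and "t" (3): a world point X has camera coordinates R X + t. Camera axes: x right, y down, z forward; pixel columns grow to the right and rows downward; lengths in m; the calibration is good to about 2 mm. A picture is of the moment at which its call begins. There is no depth.
- env.sign_off(): hands the job in; it is judged then, once.
The state is a dict: "time_s": time; "qpos": joint angles; "joint_velocities": joint speeds; "effort": joint torques, N m; "tool_pos": TCP position; "tool_rot": TCP orientation; "force": force on the tool from outside, world axes, zero at the start; "wrist_torque": the same for the moment, N m; "grip_width": finger opening in m; "grasp_force": force on a finger pad.
Only numpy, scipy, OpenCV 4.12 (cv2) and the standard library are available. Lean on these libraries where they do the work, as an engineer would, in place of code of your own. Each camera call takes 0.05 s, during which the arm holds its last target. There are 200 camera calls.

## Working session

There is one attempt and no reset: what is moved stays moved. The work goes in short steps, Python scripts to look and compute and a tool call to move; the robot and the scene stay as the last step left them, time stands still between calls to the robot, and variables do not carry over. Pictures are saved under pics/ and viewed, at most 10 in all, crops included, and the job is handed in when it is done.

Besides the shell and the picture viewer there is one more tool, called after ">>>" as name([rows], argument=value, ...), one row to a line, values as JSON. servo_tool: Moves the arm, as the interface text tells. Its arguments: {"type":"object","properties":{"plan":{"type":"array","items":{"type":"object","properties":{"xyz":{"type":"array","items":{"type":"number"}},"twist":{"type":"array","items":{"type":"number"}},"jaw":{"type":"number"}}}},"newtons":{"type":"number"}},"required":["plan"]}

```bash
mkdir -p pics
cat > h.py <<'E'
import numpy as np, cv2, pickle
from cell import env
from scipy.spatial.transform import Rotation as Ro
def snap(n,f):
    c=env.read_camera(n); cv2.imwrite('pics/'+f+'.png',c['img'][:,:,::-1]); pickle.dump(c,open('pics/'+f+'.pkl','wb')); return c
def load(f): return pickle.load(open('pics/'+f+'.pkl','rb'))
def ray(c,u,v,z):
    d=c['R'].T@np.linalg.solve(c['camera_matrix'],[u,v,1]); o=-c['R'].T@c['t']
    return o+d*(z-o[2])/d[2]
def proj(c,X):
    p=c['camera_matrix']@(c['R']@np.array(X)+c['t']); return p[:2]/p[2]
E
python3 - <<'E'
from h import *
for n in ['side','top','wrist']:
    c=snap(n,n+'0'); print(n,(-c['R'].T@c['t']).round(3),c['R'][2].round(2))
a=load('side0')['img'];b=load('top0')['img']
print(env.get_obs())
cv2.imwrite('pics/top0b.png',cv2.resize(b[:,:,::-1],(800,600),interpolation=cv2.INTER_CUBIC))
cv2.imwrite('pics/side0b.png',cv2.resize(a[:,:,::-1],(800,600),interpolation=cv2.INTER_CUBIC))
E
```

```text
side [-0.068  1.105  1.243] [ 0.36 -0.65 -0.67]
top [ 0.322 -0.008  1.325] [ 0.21  0.02 -0.98]
wrist [ 0.237 -0.608  0.383] [-0.23 -0.06 -0.97]
{'time_s': 0.15, 'qpos': array([75.23372458, 18.42926255, -4.01692324, 83.15730326,  1.29430309,
       78.5421989 , -3.26098975]), 'joint_velocities': array([ 0.12995838, -0.15566648, -0.01174242, -0.31883112, -0.01095486,
        0.00366064, -0.02960803]), 'effort': array([-7.37708638e-05, -4.91801190e+01, -4.04654453e-01, -3.12877178e+01,
       -6.38918253e-02,  4.05244413e-02,  1.08869715e-04]), 'tool_pos': array([ 0.17446049, -0.62599514,  0.40392675]), 'tool_rot': array([-1.79916419e+02,  3.94080072e-03,  1.55758296e+01]), 'force': array([-0.67939223, -0.12573326, -0.2911147 ]), 'wrist_torque': array([ 0.03825494, -0.01994179, -0.01871512]), 'grasp_force': 0.0, 'grip_width': 0.08728415055607577}
```

View pics/top0b.png

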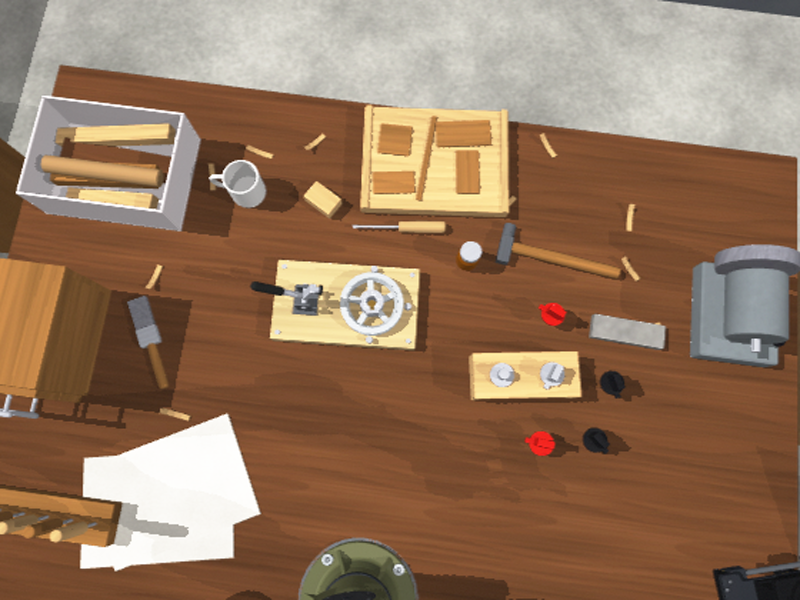

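View pics/side0b.png

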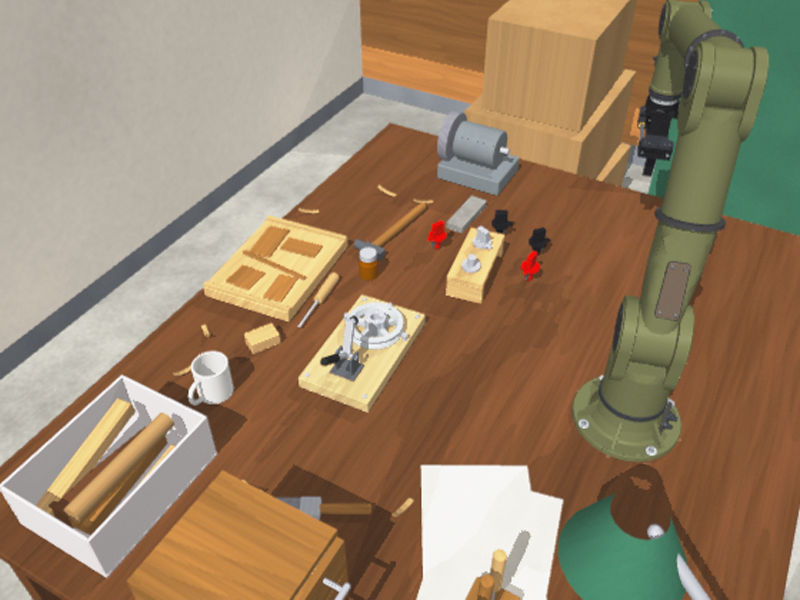

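The top picture shows the board at (270–420, 261–349) with its clamp handle at about (265,288) and the pulley hub at (372,302). The rack spans (470–580, 352–398), with the round-knobbed spindle at (502,375) and a bar-gripped grey part at (552,375). The grey one is meant: it is in the rack and has a flat grip bar. The red parts (552,314), (541,443) and the black parts (612,383), (596,440) are decoys. Next I'll confirm that with a crop.

Run:
```python
from h import *
c=load('top0'); b=c['img'][:,:,::-1]
m=cv2.resize(b[178:248,185:300],None,fx=6.9,fy=6.9,interpolation=cv2.INTER_CUBIC)[:480,:793]
cv2.imwrite('pics/m.png',m)
s=load('side0')['img'][:,:,::-1]
r1=cv2.resize(b[240:285,325:412],None,fx=4.5,fy=4.5*1.3,interpolation=cv2.INTER_CUBIC)
r1=cv2.resize(b[240:285,325:410],(400,212),interpolation=cv2.INTER_CUBIC)
r2=cv2.resize(s[150:215,310:360],(400,520),interpolation=cv2.INTER_CUBIC)
o=np.zeros((600,800,3),np.uint8); o[:212,:400]=r1; o[:520,400:]=r2
p=cv2.resize(s[200:290,205:305],(400,360),interpolation=cv2.INTER_CUBIC); o[220:580,:400]=p
cv2.imwrite('pics/m2.png',o)
# board and rack by wood mask
hsv=cv2.cvtColor(b,cv2.COLOR_BGR2HSV)
mk=((hsv[...,2]>190)&(hsv[...,1]>50)&(hsv[...,1]<150)&(hsv[...,0]<32)&(hsv[...,0]>12)).astype(np.uint8)*255
mk=cv2.morphologyEx(mk,cv2.MORPH_CLOSE,np.ones((5,5)))
for q in cv2.findContours(mk,0,2)[0]:
    if cv2.contourArea(q)>500:
        x=cv2.boxPoints(cv2.minAreaRect(q)); z=.03 if cv2.contourArea(q)>4000 else .062
        print(cv2.contourArea(q),x.round(0).tolist(),[ray(c,*k,z).round(3)[:2].tolist() for k in x])
for n,u,v,z in [('hub',372,302,.07),('shaft',552,375,.08),('spind',502,375,.085)]: print(n,ray(c,u*.7,v*.7,z).round(3))
```

```text
2338.0 [[329.0, 247.0], [405.0, 245.0], [406.0, 277.0], [329.0, 279.0]] [[0.5, -0.154], [0.534, -0.372], [0.444, -0.38], [0.41, -0.166]]
5379.5 [[189.0, 237.0], [192.0, 181.0], [293.0, 188.0], [290.0, 243.0]] [[0.48, 0.253], [0.648, 0.271], [0.668, -0.035], [0.499, -0.044]]
551.0 [[28.0, 117.0], [29.0, 109.0], [110.0, 119.0], [109.0, 127.0]] [[0.774, 0.791], [0.8, 0.794], [0.8, 0.546], [0.775, 0.543]]
592.0 [[51.0, 89.0], [117.0, 86.0], [117.0, 96.0], [51.0, 99.0]] [[0.874, 0.746], [0.91, 0.545], [0.876, 0.537], [0.841, 0.736]]
7110.0 [[252.0, 145.0], [254.0, 73.0], [358.0, 76.0], [356.0, 149.0]] [[0.785, 0.109], [1.028, 0.136], [1.061, -0.195], [0.817, -0.21]]
hub [0.575 0.052 0.07 ]
shaft [ 0.475 -0.318  0.08 ]
spind [ 0.462 -0.22   0.085]
```

View pics/m.png

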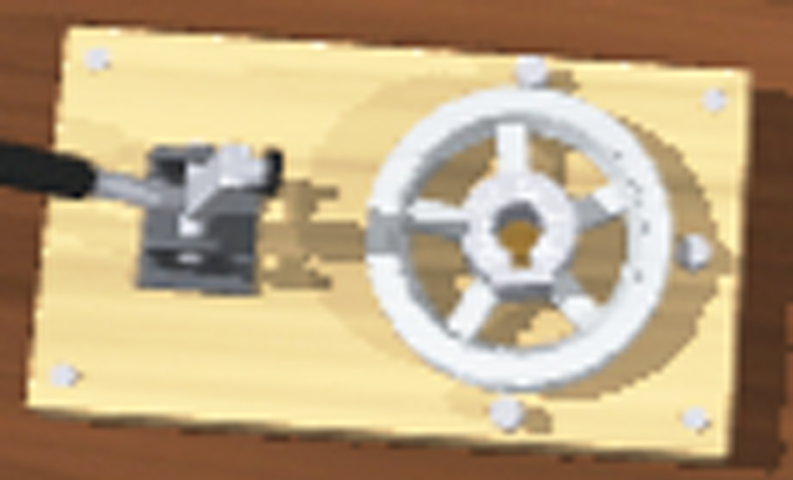

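View pics/m2.png

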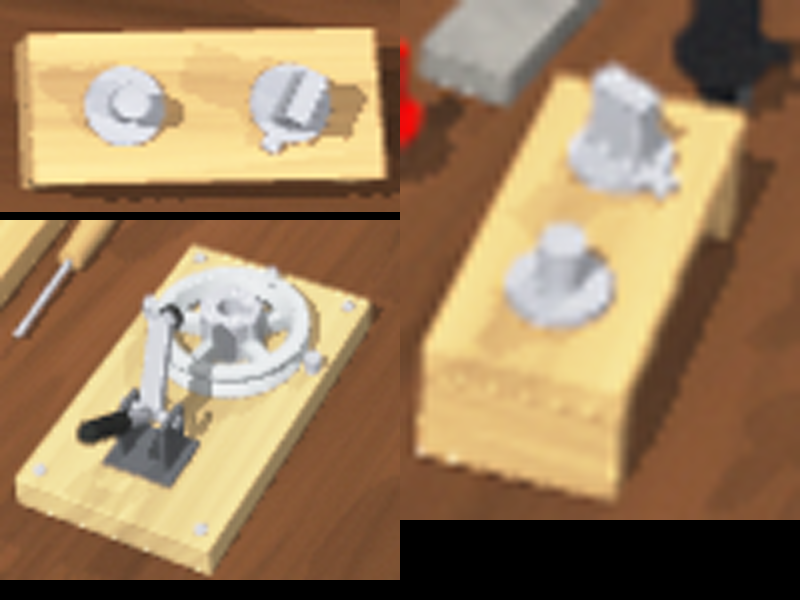

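The crops confirm it. The keyed shaft is grey, with a flat bar and a nose pointing down and left (r1 at (273,145)); its neighbour has a round knob. The keyway points to the robot side (m at (520,260)). Now I'll move over the rack, then over the pulley, for closer views.

>>> servo_tool([
  {"xyz":[36,-17.5,0],"twist":[0,0,-44.4],"jaw":0},
  {"xyz":[36,-17.5,0],"twist":[0,0,-44.4],"jaw":0},
  {"xyz":[36,-17.5,0],"twist":[0,0,-44.4],"jaw":0},
  {"xyz":[36,-17.5,0],"twist":[0,0,-44.4],"jaw":0},
  {"xyz":[36,-17.5,0],"twist":[0,0,-44.4],"jaw":0},
  {"xyz":[36,-17.5,0],"twist":[0,0,-44.4],"jaw":0},
  {"xyz":[36,-17.5,0],"twist":[0,0,-44.4],"jaw":0},
  {"xyz":[36,-17.5,0],"twist":[0,0,-44.4],"jaw":0},
  {"xyz":[36,-17.5,0],"twist":[0,0,-44.4],"jaw":0},
  {"xyz":[36,-17.5,0],"twist":[0,0,-44.4],"jaw":0},
])

```text
time_s: 0.98
tool_pos: [0.4777, -0.3564, 0.4048]
tool_rot: [180.0, -0.1, 60.3]
force: [0.5, 0.1, 0.5]
grip_width: 0.0872
grasp_force: 0.0
```

>>> servo_tool([
  {"xyz":[0,0,0],"twist":[0,0,0],"jaw":0},
  {"xyz":[0,0,0],"twist":[0,0,0],"jaw":0},
])

```text
time_s: 1.15
tool_pos: [0.4756, -0.3591, 0.4045]
tool_rot: [-180.0, -0.0, 60.2]
force: [-0.2, -0.9, -0.1]
grip_width: 0.0867
grasp_force: 0.0
```

```bash
cat >> h.py <<'E'
def to(x,y,z,yaw):
    o=env.get_obs(); R=Ro.from_euler('xyz',o['tool_rot'],degrees=True); T=Ro.from_euler('xyz',[180,0,yaw],degrees=True)
    print('shift cm',(R.inv().apply(np.array([x,y,z])-o['tool_pos'])*100).round(2),'twist',(R.inv()*T).as_rotvec(degrees=True).round(2))
E
python3 - <<'E'
from h import *
c=snap('wrist','w1'); print(env.get_obs()['tool_pos'],env.get_obs()['tool_rot'],env.get_obs()['qpos'])
cv2.imwrite('pics/w1b.png',cv2.resize(c['img'][:,:,::-1],(800,600)))
to(.577,.02,.40,94)
E
```

```text
[ 0.47416726 -0.36095917  0.40436602] [-1.79952575e+02  4.99023520e-02  6.00190514e+01] [ 53.93725982  13.189729   -22.54798191  90.57981962   5.19848513
  77.30384976   0.79610359]
shift cm [ 38.14 -10.13   0.41] twist [-6.000e-02  3.000e-02 -3.398e+01]
```

View pics/w1b.png

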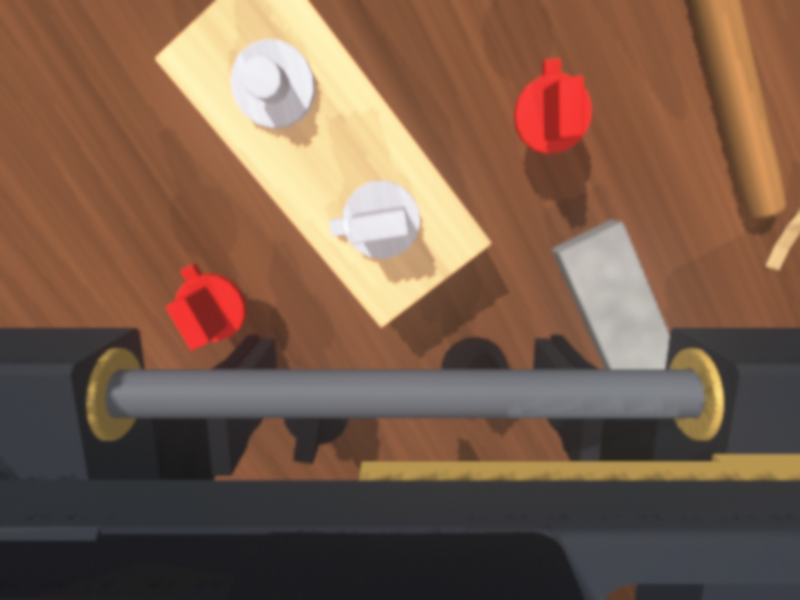

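The wrist view shows the keyed shaft at (380,220) with its nose to the left at (335,228), and the bar top at corners (345,217), (403,207), (408,233) and (352,243). The spindle is at (265,85). Next is the pulley view.

>>> servo_tool([
  {"xyz":[38.1,-10.1,0.4],"twist":[0,0,-34],"jaw":0},
  {"xyz":[38.1,-10.1,0.4],"twist":[0,0,-34],"jaw":0},
  {"xyz":[38.1,-10.1,0.4],"twist":[0,0,-34],"jaw":0.5},
  {"xyz":[38.1,-10.1,0.4],"twist":[0,0,-34],"jaw":1},
  {"xyz":[38.1,-10.1,0.4],"twist":[0,0,-34],"jaw":1},
  {"xyz":[38.1,-10.1,0.4],"twist":[0,0,-34],"jaw":1},
  {"xyz":[38.1,-10.1,0.4],"twist":[0,0,-34],"jaw":1},
  {"xyz":[38.1,-10.1,0.4],"twist":[0,0,-34],"jaw":1},
  {"xyz":[38.1,-10.1,0.4],"twist":[0,0,-34],"jaw":1},
  {"xyz":[38.1,-10.1,0.4],"twist":[0,0,-34],"jaw":1},
])

```text
time_s: 2.03
tool_pos: [0.5776, 0.0234, 0.4009]
tool_rot: [179.9, -0.1, 94.1]
force: [-0.4, 0.6, -0.2]
grip_width: 0.0418
grasp_force: 0.0
```

>>> servo_tool([
  {"xyz":[0,0,0],"twist":[0,0,0],"jaw":1},
  {"xyz":[0,0,0],"twist":[0,0,0],"jaw":1},
  {"xyz":[0,0,0],"twist":[0,0,0],"jaw":1},
])

```text
time_s: 2.28
tool_pos: [0.5775, 0.0165, 0.4003]
tool_rot: [-179.9, 0.1, 93.7]
force: [0.7, -1.3, 0.1]
grip_width: 0.0216
grasp_force: 0.0
```

Run:
```python
from h import *
c=load('w1'); f=.7
P=[ray(c,u*f,v*f,.106) for u,v in [(345,217),(403,207),(408,233),(352,243)]]
print('bar',np.mean(P,0),'dir',np.degrees(np.arctan2(*(P[0]+P[3]-P[1]-P[2])[1::-1])))
F=ray(c,382*f,220*f,.07);N=ray(c,332*f,228*f,.07);print('flange',F,'nose',N,np.degrees(np.arctan2(*(N-F)[1::-1])))
c=snap('wrist','w2'); o=env.get_obs(); print(o['tool_pos'],o['tool_rot'],o['qpos'],o['grip_width'])
cv2.imwrite('pics/w2b.png',cv2.resize(c['img'][:,:,::-1],(800,600)))
for X in [(.577,.054,.07),(.568,.189,.074)]: print(proj(c,X)/f)
yv=np.array([-.0645,.998,0]);h=np.array([.568,.189,.074])
for L in (46,85,117): print(L,proj(c,h+L/1000*(np.sin(.95)*yv+[0,0,np.cos(.95)]))/f)
to(.559,.33,.302,94)
```

```text
bar [ 0.47872488 -0.32155063  0.106     ] dir 160.1190341583669
flange [ 0.47927875 -0.3230006   0.07      ] nose [ 0.4501374  -0.31195684  0.07      ] 159.24469181633873
[0.57745544 0.01619759 0.40033907] [-1.79946669e+02  9.29901018e-02  9.37029347e+01] [ 30.54591791  13.3915335  -40.34291284  92.95244418   8.94231273
  76.97973147  -7.3563708 ] 0.017639117009772533
[409.52020971 213.15936359]
[409.83656312 -43.56184043]
46 [ 410.66842274 -158.26025072]
85 [ 411.59635973 -286.20599422]
117 [ 412.58561623 -422.60659142]
shift cm [31.45  0.19  9.78] twist [-0.05  0.09 -0.3 ]
```

View pics/w2b.png

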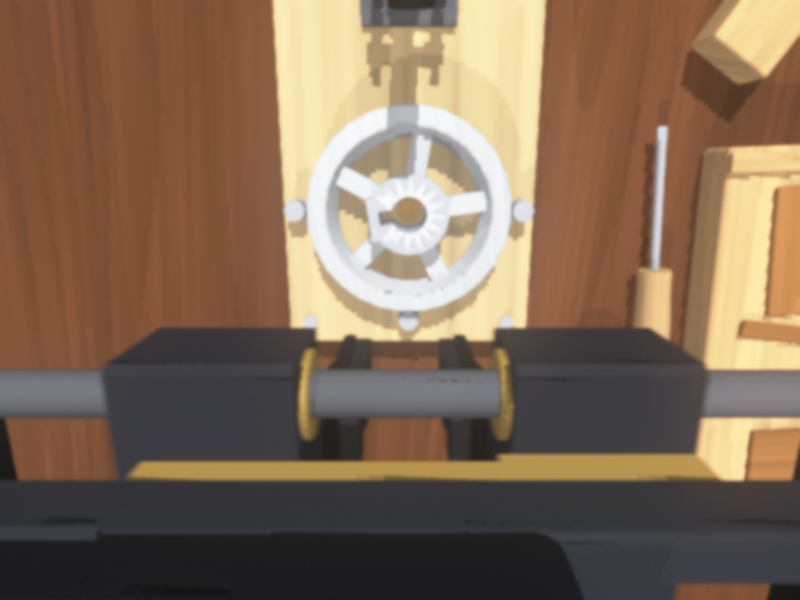

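The bore is at (409,211), which matches the predicted (409.5,213). The bracket is centred at x=409 and the keyway points left. Next I'll go behind the clamp handle.

>>> servo_tool([
  {"xyz":[10,0.1,0],"twist":[0,0,0],"jaw":1},
  {"xyz":[31.5,0.2,0],"twist":[0,0,0],"jaw":1},
  {"xyz":[31.5,0.2,0],"twist":[0,0,0],"jaw":1},
  {"xyz":[31.5,0.2,0],"twist":[0,0,0],"jaw":1},
  {"xyz":[31.5,0.2,0],"twist":[0,0,0],"jaw":1},
  {"xyz":[31.5,0.2,0],"twist":[0,0,0],"jaw":1},
  {"xyz":[31.5,0.2,0],"twist":[0,0,0],"jaw":1},
  {"xyz":[31.5,0.2,0],"twist":[0,0,0],"jaw":1},
  {"xyz":[31.5,0.2,0],"twist":[0,0,0],"jaw":1},
  {"xyz":[31.5,0.2,2],"twist":[0,0,0],"jaw":1},
])

```text
time_s: 3.17
tool_pos: [0.5586, 0.3347, 0.384]
tool_rot: [179.7, -0.2, 94.0]
force: [-0.3, -0.4, 0.3]
grip_width: 0.0005
grasp_force: 0.0
```

>>> servo_tool([
  {"xyz":[0.5,0,3],"twist":[0,0,0],"jaw":1},
  {"xyz":[0.5,0,6],"twist":[0,0,0],"jaw":1},
  {"xyz":[0.5,0,7.8],"twist":[0,0,0],"jaw":1},
  {"xyz":[0.5,0,7.8],"twist":[0,0,0],"jaw":1},
  {"xyz":[0.5,0,7.8],"twist":[0,0,0],"jaw":1},
])

```text
time_s: 3.58
tool_pos: [0.5585, 0.3361, 0.3018]
tool_rot: [-179.9, 0.1, 93.8]
force: [-0.8, -0.3, 0.5]
grip_width: 0.0004
grasp_force: 0.0
```

Run:
```python
from h import *
o=env.get_obs(); print(o['tool_pos'],o['tool_rot'],o['force'],o['grip_width'])
a=snap('side','s1')['img'][:,:,::-1]; b=snap('top','t1')['img'][:,:,::-1]
q=np.zeros((600,800,3),np.uint8); q[:,:400]=cv2.resize(a[150:330,180:300],(400,600)); q[:300,400:]=cv2.resize(b[160:250,170:290],(400,300))
cv2.imwrite('pics/q.png',q)
```

```text
[0.5585191  0.33609404 0.3018306 ] [-1.79909417e+02  1.30557482e-01  9.37636694e+01] [-0.79429576 -0.29368278  0.52567242] 0.00040526232735701247
```

View pics/q.png

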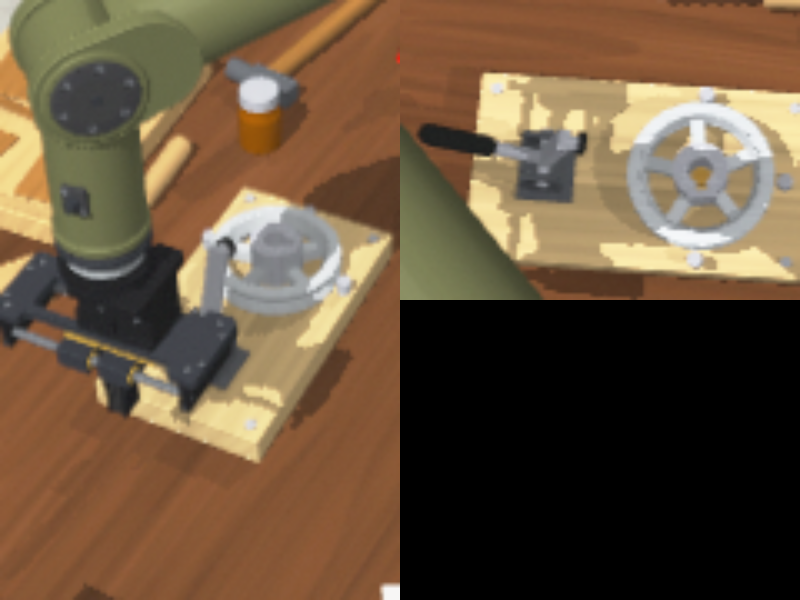

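>>> servo_tool([
  {"xyz":[-1.5,0,0],"twist":[0,0,0],"jaw":1},
  {"xyz":[-3,0,0],"twist":[0,0,0],"jaw":1},
  {"xyz":[-4,0,-0.8],"twist":[0,0,0],"jaw":1},
  {"xyz":[-5,0,-1.6],"twist":[0,0,0],"jaw":1},
  {"xyz":[-6,0,-2.4],"twist":[0,0,0],"jaw":1},
  {"xyz":[-7,0,-3],"twist":[0,0,0],"jaw":1},
  {"xyz":[-8,0,-3.5],"twist":[0,0,0],"jaw":1},
  {"xyz":[-9,0,-4],"twist":[0,0,0],"jaw":1},
  {"xyz":[-10,0,-4.2],"twist":[0,0,0],"jaw":1},
  {"xyz":[-11,0,-4.4],"twist":[0,0,0],"jaw":1},
])

```text
time_s: 4.52
tool_pos: [0.5628, 0.2415, 0.359]
tool_rot: [179.2, -1.3, 94.5]
force: [-12.1, 19.5, 39.0]
grip_width: 0.0007
grasp_force: 19.4
```

>>> servo_tool([
  {"xyz":[-1,0,0],"twist":[0,0,0],"jaw":1},
  {"xyz":[-2,0,0],"twist":[0,0,0],"jaw":1},
  {"xyz":[-3,0,0],"twist":[0,0,0],"jaw":1},
  {"xyz":[-4,0,0.2],"twist":[0,0,0],"jaw":1},
  {"xyz":[-4.5,0,0.3],"twist":[0,0,0],"jaw":1},
  {"xyz":[-4.5,0,0.3],"twist":[0,0,0],"jaw":1},
  {"xyz":[-4.5,0,0.3],"twist":[0,0,0],"jaw":1},
])

```text
time_s: 5.1
tool_pos: [0.5684, 0.1839, 0.3459]
tool_rot: [179.8, 0.0, 93.9]
force: [0.6, -0.9, 0.4]
grip_width: 0.0002
grasp_force: 0.0
```

Run:
```python
from h import *
o=env.get_obs(); print(o['tool_pos'],o['tool_rot'],o['force'],o['qpos'])
a=snap('side','s2')['img'][:,:,::-1]; b=snap('top','t2')['img'][:,:,::-1]
q=np.zeros((600,800,3),np.uint8); q[:,:400]=cv2.resize(a[150:330,180:300],(400,600)); q[:300,400:]=cv2.resize(b[160:250,170:290],(400,300))
cv2.imwrite('pics/q2.png',q)
```

```text
[0.56843766 0.18385988 0.34588939] [1.79798825e+02 3.61167382e-02 9.39205729e+01] [ 0.59851784 -0.91117436  0.35869533] [ 16.82103181  19.49165753 -45.28920035  94.20634807  14.53993267
  72.18442256 -27.35241813]
```

View pics/q2.png

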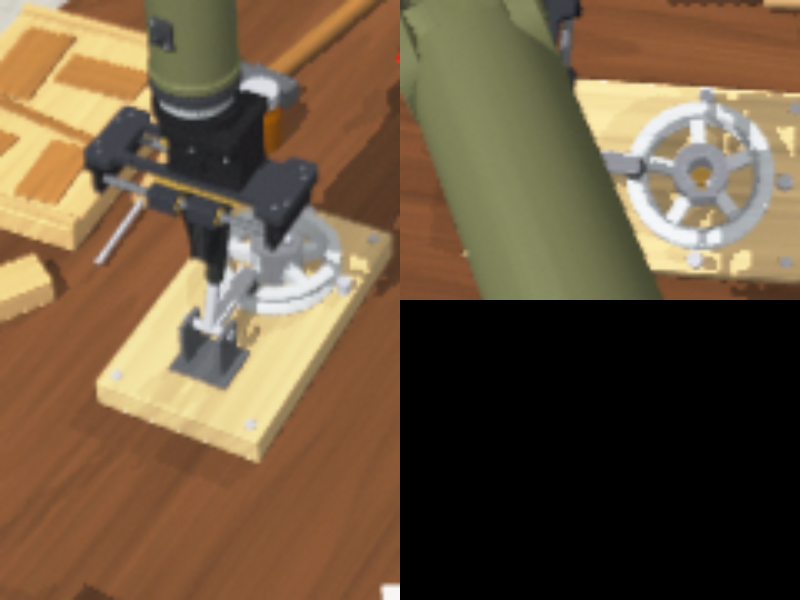

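The clamp arm lies over the rim at (640,165), with the handle past upright, so the clamp is shut. Now I'll rise and go to the shaft.

>>> servo_tool([
  {"xyz":[0.5,0,-4],"twist":[0,0,0],"jaw":0.8},
  {"xyz":[0.5,0,-8],"twist":[0,0,0],"jaw":0.3},
  {"xyz":[-4,-1,-8.5],"twist":[0,0,2],"jaw":0.3},
  {"xyz":[-49.9,-12.4,-8.5],"twist":[0,0,24.2],"jaw":0.3},
  {"xyz":[-49.9,-12.4,-8.5],"twist":[0,0,24.2],"jaw":0.3},
  {"xyz":[-49.9,-12.4,-8.5],"twist":[0,0,24.2],"jaw":0.3},
  {"xyz":[-49.9,-12.4,-8.5],"twist":[0,0,24.2],"jaw":0.3},
  {"xyz":[-49.9,-12.4,-8.5],"twist":[0,0,24.2],"jaw":0.3},
  {"xyz":[-49.9,-12.4,-8.5],"twist":[0,0,24.2],"jaw":0.3},
  {"xyz":[-49.9,-12.4,-8.5],"twist":[0,0,24.2],"jaw":0.3},
])

```text
time_s: 6.03
tool_pos: [0.5102, -0.141, 0.4279]
tool_rot: [-179.9, -0.0, 69.8]
force: [0.3, -0.5, -1.6]
grip_width: 0.0574
grasp_force: 0.0
```

Run:
```python
from h import *
print(env.get_obs()['force'],env.get_obs()['tool_pos']);to(.479,-.322,.34,69.7)
```

```text
[ 0.26814411 -0.47019625 -1.5564164 ] [ 0.51016412 -0.14104149  0.42785357]
shift cm [-18.06   3.35   8.78] twist [-0.07 -0.01  0.06]
```

>>> servo_tool([
  {"xyz":[-18.1,3.3,2],"twist":[0,0,0],"jaw":0.3},
  {"xyz":[-18.1,3.3,4],"twist":[0,0,0],"jaw":0.3},
  {"xyz":[-18.1,3.3,6],"twist":[0,0,0],"jaw":0.3},
  {"xyz":[-18.1,3.3,8.8],"twist":[0,0,0],"jaw":0.3},
  {"xyz":[-18.1,3.3,8.8],"twist":[0,0,0],"jaw":0.3},
  {"xyz":[-18.1,3.3,8.8],"twist":[0,0,0],"jaw":0.3},
  {"xyz":[-18.1,3.3,8.8],"twist":[0,0,0],"jaw":0.3},
  {"xyz":[-18.1,3.3,8.8],"twist":[0,0,0],"jaw":0.3},
])

```text
time_s: 6.7
tool_pos: [0.4797, -0.3198, 0.3398]
tool_rot: [-179.9, -0.1, 69.8]
force: [0.0, 0.0, 1.0]
grip_width: 0.0612
grasp_force: 0.0
```

Run:
```python
from h import *
o=env.get_obs();print(o['force'],o['tool_pos'],o['qpos']);to(.479,-.322,.257,69.7)
# bar from the wrist camera now?
c=snap('wrist','w3'); print(proj(c,(.479,-.322,.106)))
f=1
# clamp check and shaft recheck from top views
t=load('t1')
# pulley centre fit (before closing): rim white circle in w2
c=load('w2'); g=cv2.cvtColor(c['img'],cv2.COLOR_RGB2HSV); 
m=((g[...,1]<40)&(g[...,2]>130)).astype(np.uint8)*255
m[235:]=0
q=max(cv2.findContours(m,0,1)[0],key=cv2.contourArea); e=cv2.fitEllipse(cv2.convexHull(q)); print(e, ray(c,*e[0],.056))
# bore: brown/dark inside the hub
cr=c['img'][125:175,250:325]; cv2.imwrite('pics/bore.png',cv2.resize(cr[:,:,::-1],(750,500),interpolation=cv2.INTER_CUBIC))
print(proj(c,(.577,.054,.07)))
```

```text
[0.02982345 0.00499066 1.04521984] [ 0.47967936 -0.31980384  0.33983852] [ 51.77428866  13.3748997  -23.7257227   98.02672029   5.59502697
  69.87913468   6.45592705]
shift cm [-0.24  0.02  8.28] twist [-0.08 -0.1   0.07]
[285.28150374 228.50813941]
((285.09375, 148.8999481201172), (150.2986602783203, 166.52015686035156), 84.90411376953125) [0.57579094 0.05289581 0.056     ]
[286.6641468  149.21155451]
```

View pics/bore.png

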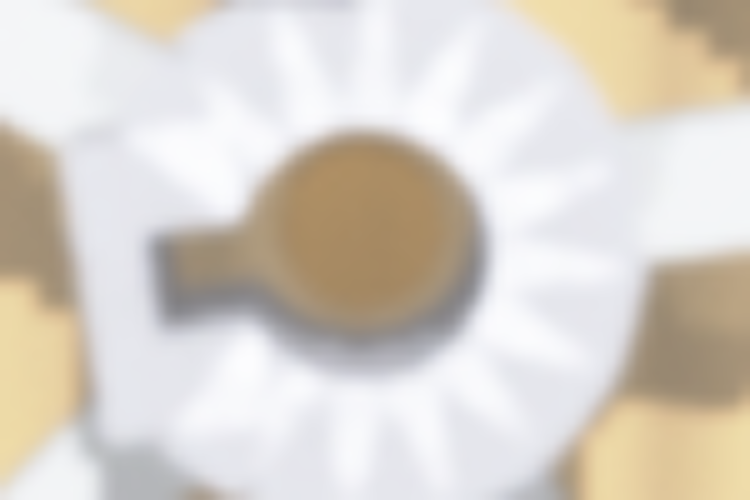

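The bore crop shows the bore circle centred at (367,254), about 240 across, and the keyway mouth's outer end at (160,280), pointing left and slightly down.

Run:
```python
from h import *
c=load('w2')
P=lambda x,y: ray(c,250+(x+.5)/10-.5,125+(y+.5)/10-.5,.07)
B=P(367,254);K=P(160,280);print(B,np.linalg.norm(K-B),np.degrees(np.arctan2(*(K-B)[1::-1])))
```

```text
[0.57668693 0.05334766 0.07      ] 0.017978089872695186 -169.15960814672093
```

>>> servo_tool([
  {"xyz":[-0.2,0,2.5],"twist":[0,0,0],"jaw":0.3},
  {"xyz":[-0.2,0,5],"twist":[0,0,0],"jaw":0.3},
  {"xyz":[-0.2,0,7],"twist":[0,0,0],"jaw":0.3},
  {"xyz":[-0.2,0,8.3],"twist":[0,0,0],"jaw":0.3},
  {"xyz":[-0.2,0,8.3],"twist":[0,0,0],"jaw":0.3},
  {"xyz":[-0.2,0,8.3],"twist":[0,0,0],"jaw":0.3},
])

```text
time_s: 7.25
tool_pos: [0.4795, -0.3213, 0.2582]
tool_rot: [180.0, -0.0, 69.9]
force: [0.2, 0.3, 0.7]
grip_width: 0.0608
grasp_force: 0.0
```

>>> servo_tool([
  {"xyz":[0,0,0],"twist":[0,0,0],"jaw":0.6},
  {"xyz":[0,0,0],"twist":[0,0,0],"jaw":0.7},
  {"xyz":[0,0,0],"twist":[0,0,0],"jaw":1},
  {"xyz":[0,0,0],"twist":[0,0,0],"jaw":1},
  {"xyz":[0,0,0],"twist":[0,0,0],"jaw":1},
], newtons=50)

```text
time_s: 7.67
tool_pos: [0.4789, -0.3223, 0.2582]
tool_rot: [179.9, 0.0, 69.8]
force: [-0.0, 0.2, -0.4]
grip_width: 0.0355
grasp_force: 0.0
```

Run:
```python
from h import *
o=env.get_obs(); print(o)
c=snap('wrist','w4')
```

```text
{'time_s': 7.6667, 'qpos': array([ 51.13318985,  17.87869165, -23.08722295, 102.70663511,
         7.93516427,  60.94224056,   4.94732775]), 'joint_velocities': array([-0.03725079,  0.31333621,  0.13102083,  0.27135429,  0.03820106,
       -0.1161871 ,  0.01818237]), 'effort': array([-3.59888817e-02, -4.29125690e+01, -3.51287708e+00, -2.77230906e+01,
       -5.39730652e-02,  3.61147255e-02,  1.41087517e-05]), 'tool_pos': array([ 0.47890331, -0.32230371,  0.25817755]), 'tool_rot': array([1.79945889e+02, 2.53464928e-02, 6.97618930e+01]), 'force': array([-0.02959811,  0.20060285, -0.43334876]), 'wrist_torque': array([-0.05071891, -0.07581063,  0.02200924]), 'grasp_force': 0.0, 'grip_width': 0.035498154203556495}
```

>>> servo_tool([
  {"xyz":[0,0,0],"twist":[0,0,0],"jaw":1},
  {"xyz":[0,0,0],"twist":[0,0,0],"jaw":1},
  {"xyz":[0,0,0],"twist":[0,0,0],"jaw":1},
  {"xyz":[0,0,0],"twist":[0,0,0],"jaw":1},
])

```text
time_s: 8.05
tool_pos: [0.479, -0.3223, 0.258]
tool_rot: [179.9, 0.0, 69.8]
force: [0.6, -0.5, 3.7]
grip_width: 0.0311
grasp_force: 50.0
```

>>> servo_tool([
  {"xyz":[0,0,-2],"twist":[0,0,0],"jaw":1},
  {"xyz":[0,0,-4],"twist":[0,0,0],"jaw":1},
  {"xyz":[0,0,-6],"twist":[0,0,0],"jaw":1},
  {"xyz":[0,0,-8],"twist":[0,0,0],"jaw":1},
  {"xyz":[0,0,-10],"twist":[0,0,0],"jaw":1},
  {"xyz":[0,0,-10],"twist":[0,0,0],"jaw":1},
  {"xyz":[0,0,-10],"twist":[0,0,0],"jaw":1},
])

```text
time_s: 8.63
tool_pos: [0.4787, -0.3221, 0.3573]
tool_rot: [180.0, 0.0, 69.8]
force: [-1.4, 0.6, -2.1]
grip_width: 0.0314
grasp_force: 50.0
```

Run:
```python
from h import *
o=env.get_obs(); print(o['tool_pos'],o['tool_rot'],o['force'],o['wrist_torque'],o['grip_width'],o['grasp_force'])
to(.5767,.0533,.352,100.9)
```

```text
[ 0.47871757 -0.3221162   0.35730828] [1.79978107e+02 1.92899620e-02 6.97705226e+01] [-1.4114354   0.59337028 -2.11833959] [-0.03863387 -0.09658913  0.04439281] 0.031430299410236645 49.99697797000408
shift cm [38.61 -3.79  0.52] twist [ 2.000e-02  2.000e-02 -3.113e+01]
```

>>> servo_tool([
  {"xyz":[38.6,-3.8,0],"twist":[0,0,-31.1],"jaw":1},
  {"xyz":[38.6,-3.8,0],"twist":[0,0,-31.1],"jaw":1},
  {"xyz":[38.6,-3.8,0],"twist":[0,0,-31.1],"jaw":1},
  {"xyz":[38.6,-3.8,0],"twist":[0,0,-31.1],"jaw":1},
  {"xyz":[38.6,-3.8,0],"twist":[0,0,-31.1],"jaw":1},
  {"xyz":[38.6,-3.8,0],"twist":[0,0,-31.1],"jaw":1},
  {"xyz":[38.6,-3.8,0],"twist":[0,0,-31.1],"jaw":1},
  {"xyz":[38.6,-3.8,0],"twist":[0,0,-31.1],"jaw":1},
  {"xyz":[38.6,-3.8,0],"twist":[0,0,-31.1],"jaw":1},
  {"xyz":[38.6,-3.8,0],"twist":[0,0,-31.1],"jaw":1},
])

```text
time_s: 9.47
tool_pos: [0.5758, 0.0612, 0.3555]
tool_rot: [-179.9, -0.3, 101.4]
force: [-0.9, 1.2, -1.9]
grip_width: 0.0315
grasp_force: 50.0
```

>>> servo_tool([
  {"xyz":[0,0,0],"twist":[0,0,0],"jaw":1},
  {"xyz":[0,0,0],"twist":[0,0,0],"jaw":1},
  {"xyz":[0,0,0],"twist":[0,0,0],"jaw":1},
  {"xyz":[0,0,0],"twist":[0,0,0],"jaw":1},
  {"xyz":[0,0,0],"twist":[0,0,0],"jaw":1},
])

```text
time_s: 9.88
tool_pos: [0.5765, 0.0513, 0.3569]
tool_rot: [-179.9, 0.0, 100.7]
force: [0.1, 0.0, -1.9]
grip_width: 0.0314
grasp_force: 50.0
```

Run:
```python
from h import *
o=env.get_obs(); print(o['tool_pos'],o['tool_rot'],o['force'],o['wrist_torque'],o['grip_width'],o['grasp_force'],o['qpos'])
to(.5767,.0533,.310,100.9)
a=snap('side','s3')['img'][:,:,::-1]; b=snap('wrist','w5'); im=b['img'][:,:,::-1]
q=np.zeros((600,800,3),np.uint8); q[:,:400]=cv2.resize(a[175:265,230:290],(400,600),interpolation=cv2.INTER_CUBIC); q[:300,400:]=cv2.resize(im,(400,300))
t=snap('top','t3')['img'][:,:,::-1]; q[300:,400:]=cv2.resize(t[160:250,200:320],(400,300))
cv2.imwrite('pics/q3.png',q)
```

```text
[0.57647472 0.05126829 0.35688524] [-1.79934640e+02  3.30155847e-02  1.00701342e+02] [ 0.11456938  0.04137421 -1.9034812 ] [-0.00889675 -0.11997187  0.00642841] 0.03139145251702451 49.996847519651055 [ 27.14258891  15.421107   -40.70212744  96.08041362  10.51099956
  72.45618326  -5.0354449 ]
shift cm [0.2  0.07 4.69] twist [-0.07  0.03 -0.2 ]
```

View pics/q3.png

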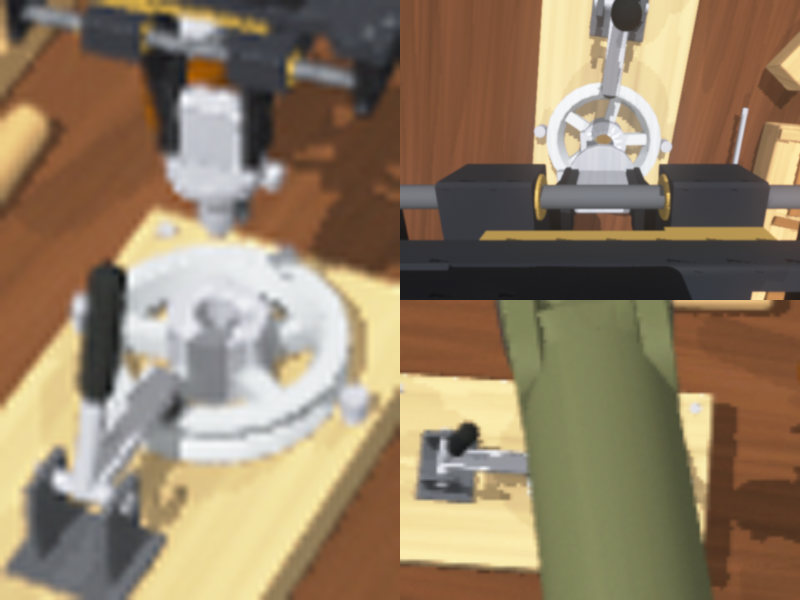

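The picture shows the shaft upright over the hub with its nose on the keyway side, and the clamp shut with its pad on the rim. Now I'll lower until just above the hub and check the position.

>>> servo_tool([
  {"xyz":[0.2,0.05,1.5],"twist":[0,0,-0.2],"jaw":1},
  {"xyz":[0.2,0.05,3],"twist":[0,0,-0.2],"jaw":1},
  {"xyz":[0.2,0.05,4.5],"twist":[0,0,-0.2],"jaw":1},
  {"xyz":[0.2,0.05,4.7],"twist":[0,0,-0.2],"jaw":1},
  {"xyz":[0.2,0.05,4.7],"twist":[0,0,-0.2],"jaw":1},
  {"xyz":[0.2,0.05,4.7],"twist":[0,0,-0.2],"jaw":1},
  {"xyz":[0.2,0.05,4.7],"twist":[0,0,-0.2],"jaw":1},
])

```text
time_s: 10.62
tool_pos: [0.5772, 0.0553, 0.3117]
tool_rot: [179.9, 0.0, 101.1]
force: [0.6, -0.2, -2.4]
grip_width: 0.0313
grasp_force: 50.0
```

Run:
```python
from h import *
o=env.get_obs(); print(o['tool_pos'],o['tool_rot'],o['force'],o['wrist_torque'])
to(.5767,.0533,.296,100.9)
```

```text
[0.57718523 0.05526197 0.31174814] [1.79887823e+02 2.20933386e-02 1.01059311e+02] [ 0.57193446 -0.21542328 -2.38167147] [ 0.00477295 -0.12566859  0.00217886]
shift cm [-0.18 -0.09  1.57] twist [0.11 0.02 0.16]
```

>>> servo_tool([
  {"xyz":[-0.1,-0.05,0],"twist":[0,0,0],"jaw":1},
  {"xyz":[-0.1,-0.05,0],"twist":[0,0,0],"jaw":1},
  {"xyz":[-0.1,-0.05,0],"twist":[0,0,0],"jaw":1},
  {"xyz":[-0.1,-0.05,0],"twist":[0,0,0],"jaw":1},
  {"xyz":[-0.1,-0.05,0],"twist":[0,0,0],"jaw":1},
  {"xyz":[-0.1,-0.05,0],"twist":[0,0,0],"jaw":1},
  {"xyz":[-0.1,-0.05,0],"twist":[0,0,0],"jaw":1},
  {"xyz":[-0.1,-0.05,0],"twist":[0,0,0],"jaw":1},
])

```text
time_s: 11.28
tool_pos: [0.5764, 0.0542, 0.3105]
tool_rot: [-180.0, 0.0, 101.1]
force: [0.5, 0.2, -2.4]
grip_width: 0.0313
grasp_force: 50.0
```

Run:
```python
from h import *
to(.5767,.0533,.296,100.9)
for i in range(4): env.read_camera('side')
to(.5767,.0533,.296,100.9)
for i in range(4): env.read_camera('side')
to(.5767,.0533,.296,100.9)
```

```text
shift cm [-0.09  0.01  1.45] twist [-0.    0.    0.18]
shift cm [-0.09  0.01  1.45] twist [-0.01  0.    0.18]
shift cm [-0.09  0.01  1.45] twist [-0.01  0.    0.18]
```

>>> servo_tool([
  {"xyz":[-0.09,0,0.4],"twist":[0,0,0.2],"jaw":1},
  {"xyz":[-0.09,0,0.8],"twist":[0,0,0.2],"jaw":1},
  {"xyz":[-0.09,0,1.1],"twist":[0,0,0.2],"jaw":1},
  {"xyz":[-0.09,0,1.3],"twist":[0,0,0.2],"jaw":1},
  {"xyz":[-0.09,0,1.5],"twist":[0,0,0.2],"jaw":1},
  {"xyz":[-0.09,0,1.5],"twist":[0,0,0.2],"jaw":1},
  {"xyz":[-0.09,0,1.5],"twist":[0,0,0.2],"jaw":1},
])

```text
time_s: 12.27
tool_pos: [0.5766, 0.0533, 0.2954]
tool_rot: [-180.0, 0.0, 100.9]
force: [1.0, -0.6, -3.1]
grip_width: 0.0314
grasp_force: 50.0
```

Run:
```python
from h import *
o=env.get_obs(); print(o['tool_pos'],o['tool_rot'],o['force'],o['wrist_torque'])
to(.5767,.0533,.285,100.9)
```

```text
[0.57656989 0.05327413 0.29539428] [-1.79988130e+02  2.74455001e-04  1.00877187e+02] [ 0.95855612 -0.60012406 -3.1108468 ] [-0.0594044  -0.09675654  0.02117949]
shift cm [0.   0.01 1.04] twist [-0.01  0.   -0.02]
```

>>> servo_tool([
  {"xyz":[0,0,0.2],"twist":[0,0,0],"jaw":1},
  {"xyz":[0,0,0.4],"twist":[0,0,0],"jaw":1},
  {"xyz":[0,0,0.6],"twist":[0,0,0],"jaw":1},
  {"xyz":[0,0,0.8],"twist":[0,0,0],"jaw":1},
  {"xyz":[0,0,1.0],"twist":[0,0,0],"jaw":1},
  {"xyz":[0,0,1.0],"twist":[0,0,0],"jaw":1},
  {"xyz":[0,0,1.0],"twist":[0,0,0],"jaw":1},
])

```text
time_s: 12.85
tool_pos: [0.5766, 0.0532, 0.2854]
tool_rot: [-180.0, 0.0, 100.9]
force: [0.6, -0.2, -3.1]
grip_width: 0.032
grasp_force: 50.0
```

Run:
```python
from h import *
o=env.get_obs(); print(o['tool_pos'],o['tool_rot'],o['force'],o['wrist_torque'])
```

```text
[0.57656148 0.05321812 0.2853594 ] [-1.79985556e+02  4.49033879e-03  1.00871939e+02] [ 0.61228789 -0.20311463 -3.11398495] [-7.06483867e-02 -1.62593509e-01  6.30939558e-06]
```

>>> servo_tool([
  {"xyz":[0,0,0.3],"twist":[0,0,0],"jaw":1},
  {"xyz":[0,0,0.6],"twist":[0,0,0],"jaw":1},
  {"xyz":[0,0,0.9],"twist":[0,0,0],"jaw":1},
  {"xyz":[0,0,1.2],"twist":[0,0,0],"jaw":1},
  {"xyz":[0,0,1.4],"twist":[0,0,0],"jaw":1},
  {"xyz":[0,0,1.6],"twist":[0,0,0],"jaw":1},
  {"xyz":[0,0,1.8],"twist":[0,0,0],"jaw":1},
  {"xyz":[0,0,1.9],"twist":[0,0,0],"jaw":1},
  {"xyz":[0,0,1.9],"twist":[0,0,0],"jaw":1},
], newtons=60)

```text
time_s: 13.6
tool_pos: [0.5767, 0.0534, 0.2674]
tool_rot: [180.0, 0.0, 100.9]
force: [-3.5, -1.0, 8.7]
grip_width: 0.0312
grasp_force: 60.0
```

Run:
```python
from h import *
o=env.get_obs(); print(o['tool_pos'],o['tool_rot'],o['force'],o['wrist_torque'],o['grip_width'])
```

```text
[0.57666483 0.05341835 0.267449  ] [1.79997692e+02 3.47404210e-02 1.00874262e+02] [-3.48308997 -1.03185677  8.6595482 ] [-0.21517364  0.78971871  0.02080096] 0.031172401093429038
```

>>> servo_tool([
  {"xyz":[0,0,0.1],"twist":[0,0,0],"jaw":1},
  {"xyz":[0,0,0.2],"twist":[0,0,0],"jaw":1},
  {"xyz":[0,0,0.3],"twist":[0,0,0],"jaw":1},
  {"xyz":[0,0,0.3],"twist":[0,0,0],"jaw":1},
  {"xyz":[0,0,0.3],"twist":[0,0,0],"jaw":1},
  {"xyz":[0,0,0.3],"twist":[0,0,0],"jaw":1},
])

```text
time_s: 14.1
tool_pos: [0.5767, 0.0536, 0.2661]
tool_rot: [180.0, 0.1, 100.9]
force: [-6.9, -0.6, 15.6]
grip_width: 0.0315
grasp_force: 60.0
```

Run:
```python
from h import *
o=env.get_obs(); print(o['tool_pos'],o['tool_rot'],o['force'],o['wrist_torque'],o['joint_velocities'])
```

```text
[0.57668162 0.05357172 0.26606285] [1.79997754e+02 8.43488150e-02 1.00872168e+02] [-6.87627614 -0.64624275 15.62861763] [-0.29734784  1.55865349  0.00650147] [ 0.00181025  0.01126292 -0.06248604  0.03687809  0.0292523  -0.0331979
 -0.07174848]
```

>>> servo_tool([
  {"xyz":[0,-0.05,0.1],"twist":[0,0,0],"jaw":1},
  {"xyz":[0,-0.05,0.15],"twist":[0,0,0],"jaw":1},
  {"xyz":[0,-0.05,0.15],"twist":[0,0,0],"jaw":1},
  {"xyz":[0,-0.05,0.15],"twist":[0,0,0],"jaw":1},
  {"xyz":[0,-0.05,0.15],"twist":[0,0,0],"jaw":1},
  {"xyz":[0,-0.05,0.15],"twist":[0,0,0],"jaw":1},
])

```text
time_s: 14.6
tool_pos: [0.5765, 0.0537, 0.266]
tool_rot: [179.9, 0.1, 100.9]
force: [-9.0, -2.0, 23.7]
grip_width: 0.0314
grasp_force: 60.0
```

Run:
```python
from h import *
o=env.get_obs(); print(o['tool_pos'],o['tool_rot'],o['force'],o['wrist_torque'],o['grip_width'],o['grasp_force'])
a=snap('side','s4')['img'][:,:,::-1]; b=snap('wrist','w6'); im=b['img'][:,:,::-1]
q=np.zeros((600,800,3),np.uint8); q[:,:400]=cv2.resize(a[175:265,230:290],(400,600),interpolation=cv2.INTER_CUBIC); q[:300,400:]=cv2.resize(im,(400,300))
cv2.imwrite('pics/q4.png',q)
```

```text
[0.57646949 0.05365446 0.26599572] [1.79948673e+02 1.24350937e-01 1.00871113e+02] [-8.9689673  -2.00983163 23.67168718] [-0.38354994  2.1272518   0.04142867] 0.031403246705765275 60.00851718708873
```

The tool has bottomed at z = 0.266 m, as predicted, and the force now rises with almost no travel. I'll check numerically that the clamp is unchanged since the last picture, then hand in.

Run:
```python
from h import *
a,b=[load(n)['img'].astype(int) for n in ('s3','s4')]
d=lambda x:(abs(x)>40).any(-1)
print('handle/bracket changed px',d(a-b)[212:250,231:252].sum(),'of',38*21)
if d(a-b)[212:250,231:252].sum()<80: print(env.sign_off())
```

```text
handle/bracket changed px 0 of 798
the job is handed in; nothing more can be done
None
```

The job is handed in, result not reported: the clamp is shut on the rim, and the keyed shaft is in the keyway and pressed fully home (force rising against a hard stop), still held at 60 N.

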